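Slide the terminal cover off a pad printer's power unit

ROBOT

A 6-joint arm with a two-finger parallel gripper is mounted at the origin on the work surface. World frame = base frame: x ahead of the robot, y to its left, z up, the work surface at z = 0. Lengths are in mm, angles in rad, forces in N, time in s.
With the tool pointing down it reaches from about 250 to 775 mm from the base axis. Payload 8.9 kg.
Tool frame: the origin (TCP) lies midway between the tips of the shut fingers; the grasp point (between the pads) lies 19 mm behind it; z points along the fingers, x is the direction in which the jaws open and shut, and the axes are right-handed (so a half turn about z gives the same grasp; the last joint's range is limited). The gripper opens to 85 mm and grips with 20 to 120 N. Pads are 22 mm wide; open, the fingers measure 114 mm over their backs; the gripper's body (76 mm by 85 mm) begins 54 mm behind the grasp point. The pads swing forward as they close: fully open they stand 13 mm farther back than shut.
Start: joints at [-1.342, 0.291, -0.153, 1.127, 0, 1.431], TCP at [188.772, -489.886, 231.305] pointing down, gripper open.
Joint ranges: [-2.52, 2.52], [-0.91, 1.74], [-1.3, 1.37], [-1.96, 2.02], [-1.52, 1.47], [-3.14, 3.14]. Speed limits (rad/s): [2.22, 2.22, 2.79, 3.14, 3.14, 3.14].

INTERFACE

Orientations are given as a rotation vector (axis times angle).
In Python, from cell import r, claw, solve_ik, optics, job, status gives the robot as it stands. The module is installed in compiled form; this text tells all that it offers. Calls block until the motion is done:
- r.reach(position, orientation): joint-space move of the TCP to a pose.
- r.line_to(position, rot=None, speed=150): straight line of the TCP; rot=None keeps the orientation; speed is the mean speed in mm/s.
- r.move_j(angles): joint-space move.
- claw.grip(opening, grasp_force=None): opening from 0.0 (shut) to 1.0 (fully open); grasp_force is the grip in N (None keeps the last); returns when the fingers have stopped.
- r.pause(seconds).
- solve_ik(position, orientation): joint angles nearest the present ones, or None.
- optics.grab_frame(name): name is "scene" or "top" or "wrist"; returns a dict with "image" (420x560x3 uint8, blue, green, red), "mtx" (3x3 intrinsics, pixels), "k1" (the pictures are not rectified: a ray, as slopes to the right and down, at radius r is drawn at 1 + k1 r^2 times it, then the intrinsics apply), "R" (3x3) and "t" (3): a world point X has camera coordinates R X + t. Camera axes: x right, y down, z forward; pixel columns grow to the right and rows downward; lengths in mm; the calibration is good to about 2 mm. A picture is of the moment at which its call begins. There is no depth.
A pose or a line that the arm cannot do raises r.IKError and nothing moves.
- job.hand_in(): hands the job in, once; it reports no verdict.
Readings, each from a call of its own:
- status.get_t(): time.
- status.get_q(): joint angles.
- status.get_dq(): joint speeds.
- status.get_tau(): joint torques, N m.
- status.get_tool_pos(): TCP position.
- status.get_tool_rot(): TCP orientation.
- status.get_force(): force on the tool from outside, world axes, zero at the start.
- status.get_ft_torque(): the same for the moment, N m.
- status.get_opening(): opening from 0.0 (shut) to 1.0 (fully open).
Only numpy, scipy, OpenCV 4.12 (cv2) and the standard library are available. Lean on these libraries where they do the work, as an engineer would, in place of code of your own. Each camera call takes 0.05 s, during which the arm holds its last target. There are 200 camera calls.

TASK

The terminal cover on top of the pad printer's power unit is locked by a sprung snap tab at one end. With the fingertips press the tab down and, keeping it down, push the cover out along its guides, away from the tab, until the whole terminal compartment lies open; leave the cover resting flat on top of the unit. Do not lift or tip the cover or push it off the unit, and leave the ink jar, the printing pad and the screwdriver where they are.

Things in the scene. Friction and masses are not known exactly. Their poses are not given: they have to be found in the camera images.
- unit: Power unit: light grey flat metal box fixed to the bench, 120 (x) x 290 (y) x 50 mm high, flat top at z = 50. Origin on the bench, mid-width; the box runs from y = -150 (tab end, four cable glands sticking out 18 mm low down) to y = +140. The cover slides along the unit's own +y. Four ears 4 mm thick stick out 14 mm at the foot of the long sides.
- compartment (a point): Centre of the mouth of the terminal compartment in the unit's top, under the cover: (0, -50.75, 50) mm in the unit's frame. The compartment spans x -34..34, y -87.5..-14 mm, 22 deep; the terminals' tops are 8 mm below the unit's top. Axes as the unit's.
- landing (a point): Centre of the bare flat part of the unit's top that the cover slides onto: (0, 64, 50) mm in the unit's frame; bare from y = -12 to +140 mm. Beside the seated cover two aluminium guides (x = +-43.5..54.5, y -90..-12 mm, 7 mm high above the top) overhang its side flanges; they end at y = -12. Axes as the unit's.
- snap_tab (a joint): Tilt in rad of the sprung steel tongue at the cover's -y end. 0: at rest, sloping up towards the cover; 0.14: fully down, flat, upper face 3 mm above the unit's top. Its nose blocks the cover up to about 0.07. Pressed 12 mm from its free end: 2.5 N to start, 7 N at the stop. It springs up when let go and catches again unless the cover has been pushed 10 mm or more by then.
- tab_end (a point): Middle of the upper edge of the tab's free end (moves with it). At rest: y = -93 mm in the unit's frame, 10 mm above its top, 3 mm from the cover's end wall. The tongue is 30 mm wide (x), 3 thick, and runs from here 50 mm back to its hinge at y = -142, under a clamp 5 mm high. A fingertip can press it flat, then slide along it in +y against the cover's end wall.
- cover: Terminal cover: loose grey plastic cap 84 (x) x 86 (y) x 18 mm high, 0.08 to 0.15 kg, open below, with flanges 3 mm thick along both long sides (96 mm over all). Origin: centre of its underside; axes parallel to the unit's. Starts seated at (0, -47, 50) mm in the unit's frame, 1 mm free under the guides and 1.5 mm at each side. Slides with light friction.
- cover_rear (a point): Middle of the lower edge of the cover's plain upright end wall next to the tab (84 mm wide, 18 high), the one to push: (0, -43, 0) mm in the cover's frame; starts at y = -90 mm in the unit's frame. The compartment is wholly open once this edge is past y = -13.5 mm; at y = +54 mm the cover's front edge reaches the unit's far end.
- ink_jar: Closed ink jar, 64 mm across, 75 mm high, standing loose on the bench beside the unit; origin: centre of its underside. Not to be moved.
- printing_pad: Red-brown silicone printing pad on a wooden base 56 x 46 x 12 mm, 48 mm high in all, loose on the bench beside the unit; origin: centre of its underside. Not to be moved.
- screwdriver: Screwdriver 200 mm long, handle 26 mm thick, lying loose on the bench beside the unit; origin: on the bench below its middle, shank along its own +x. Not to be moved.
Things that resemble listed ones, but are neither listed nor needed, are in the scene too. Several things have the shape of the cover; the one meant has the colours described above.

How it is judged (in metres and radians):
On the way, in this order (a step that is already met when the one before it is completed fails the run):
1. the tab is pressed down while the cover still sits on its seat (value of joint snap_tab above 0.065 rad and y of cover_rear in the frame of unit below -0.08 m), for 0.05 s.
2. the released cover is pushed along its guides past the tab (y of cover_rear in the frame of unit above -0.06 m), for 0.05 s.
At the end, for the whole second after the job is handed in: The cover's end wall has passed the far edge of the terminal compartment (cover_rear beyond y = -13.5 mm in the unit's frame), and the cover lies flat (within 0.06 rad) and still on the unit's top; the tab has sprung back (y of cover_rear in the frame of unit above -0.0135 m and z of cover in the frame of unit between 0.047 and 0.054 m and angle between cover's own z axis and vertical below 0.06 rad and linear speed of cover below 0.02 m/s and value of joint snap_tab below 0.03 rad); the robot touches nothing.
It fails at once if the cover is lifted more than 12 mm off the unit's top (z of cover in the frame of unit above 0.062 m).
It fails at once if the cover is tipped or falls off the unit (angle between cover's own z axis and vertical above 0.25 rad or z of cover in the frame of unit below 0.04 m).
It fails at once if the ink jar is moved (distance of ink_jar from where it was at the start of the episode above 0.02 m).
It fails at once if the printing pad is moved (distance of printing_pad from where it was at the start of the episode above 0.02 m).
It fails at once if the screwdriver is moved (distance of screwdriver from where it was at the start of the episode above 0.02 m).
It also fails if it takes over 32 s, if anything falls off the work surface, if the arm or the gripper's body presses on something with over 40 N, if the wrist force passes 120 N, or if a joint passes its speed limit or range.

## Working session

There is one attempt and no reset: what is moved stays moved. The work goes in short steps, each a Python script; the robot and the scene stay as the last script left them, time stands still between calls to the robot, and variables do not carry over. Pictures are saved under pics/ and viewed, about 8 in all and at most 12, crops included, and the job is handed in when it is done.

```bash
mkdir -p pics; python3 - <<'E'
from cell import optics,status
import cv2,numpy as np,pickle
for n in ("top","scene"):
    f=optics.grab_frame(n); cv2.imwrite(f"pics/{n}0.png",cv2.resize(f["image"],(800,600),interpolation=cv2.INTER_CUBIC)); pickle.dump(f,open(f"pics/{n}0.pkl","wb"))
    print(n,f["mtx"].round(1).tolist(),f["k1"],f["R"].round(3).tolist(),f["t"].round(1))
print(status.get_t())
E
```

```text
top [[396.6, 0.0, 277.2], [0.0, 396.6, 213.9], [0.0, 0.0, 1.0]] -0.0687331640369208 [[0.021, -1.0, 0.012], [-0.99, -0.022, -0.136], [0.136, -0.009, -0.991]] [ 15.7 632.4 774.2]
scene [[445.7, 0.0, 278.1], [0.0, 445.7, 215.3], [0.0, 0.0, 1.0]] -0.009475418251667434 [[-0.711, 0.703, 0.016], [0.487, 0.509, -0.71], [-0.507, -0.497, -0.704]] [ 412.  -261.5 1234. ]
0.1
```

View pics/top0.png

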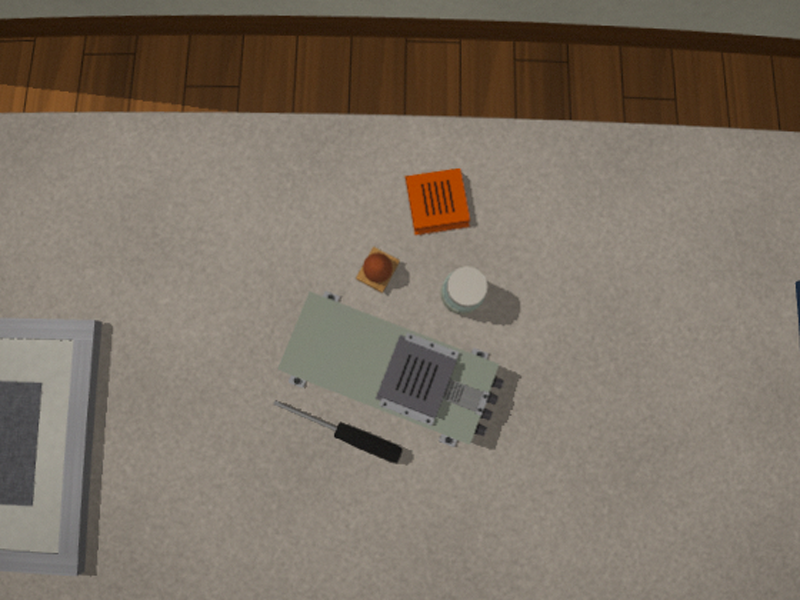

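View pics/scene0.png

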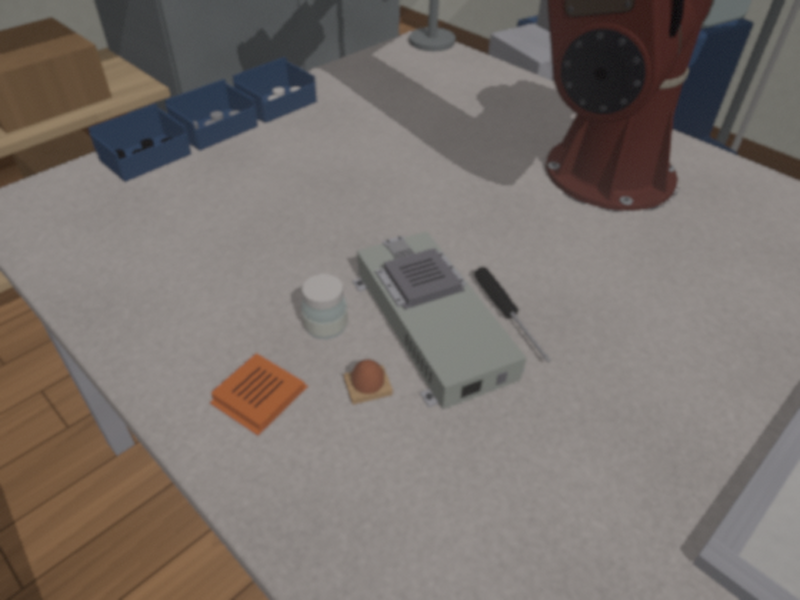

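The top view shows two cover-shaped things. One is the grey cover on the unit at (418,378), with the tab at about (467,396). The other is an orange look-alike at (438,200). The grey one matches the description. The jar is at (466,290), the pad at (377,268) and the screwdriver at (360,440). Next I'll take a close crop to measure from.

```bash
cat > h.py <<'E'
import numpy as np,cv2
from scipy.spatial.transform import Rotation as Ro
def ray(f,u,v,z):
    "pixel (native) -> world point on plane z"
    K=f["mtx"]; d=np.array([(u-K[0,2])/K[0,0],(v-K[1,2])/K[1,1]]); s=d.copy()
    for _ in range(20): s=d/(1+f["k1"]*(s@s))
    R,t=np.array(f["R"]),np.array(f["t"]); c=-R.T@t; w=R.T@np.r_[s,1]
    return c+w*(z-c[2])/w[2]
def proj(f,X):
    c=np.atleast_2d(X)@np.array(f["R"]).T+f["t"]; s=c[:,:2]/c[:,2:]
    s=s*(1+f["k1"]*(s**2).sum(1,keepdims=True)); K=f["mtx"]
    return s*[K[0,0],K[1,1]]+[K[0,2],K[1,2]]
def U(p,x,y,th):
    c,s=np.cos(th),np.sin(th); p=np.atleast_2d(np.array(p,float))
    return np.c_[x+c*p[:,0]-s*p[:,1],y+s*p[:,0]+c*p[:,1],p[:,2]]
E
python3 - <<'E'
from h import *; import pickle
f=pickle.load(open("pics/top0.pkl","rb"))
for u,v in [(312,293),(280,370),(500,360),(470,446)]: print(ray(f,u*.7,v*.7,50).round(1))
im=f["image"][190:330,180:380]; cv2.imwrite("pics/crop0.png",cv2.resize(im,None,fx=4,fy=4,interpolation=cv2.INTER_CUBIC))
E
```

```text
[646.5 150.   50. ]
[535.7 190.8  50. ]
[ 556.4 -120.    50. ]
[436.  -77.9  50. ]
```

View pics/crop0.png

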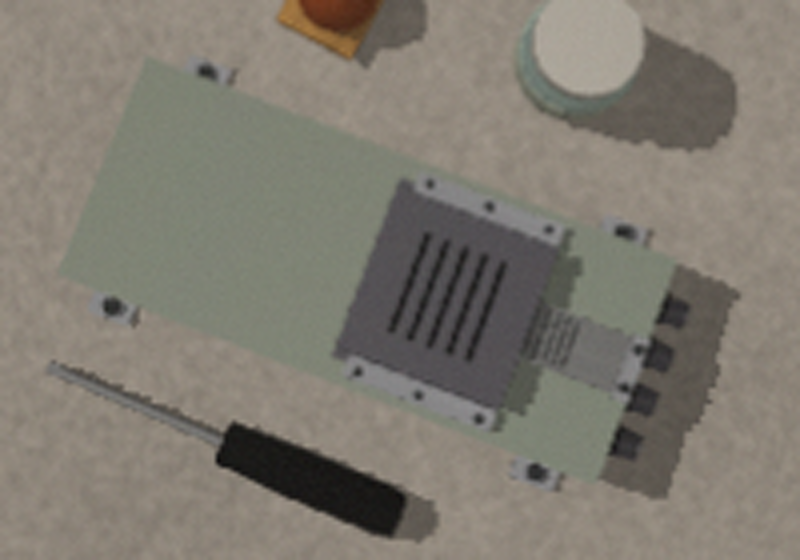

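```bash
python3 - <<'E'
from h import *; import pickle
from scipy.optimize import least_squares
from cell import r,claw,solve_ik,optics,status
f=pickle.load(open("pics/top0.pkl","rb"))
px=np.array([(148,58),(60,270),(676,258),(600,480)])/4+[179.6,189.6]
obj=np.array([(60,140,50),(-60,140,50),(60,-150,50),(-60,-150,50)])
s=least_squares(lambda p:(proj(f,U(obj,*p))-px).ravel(),[520,30,-.35]); print(s.x.round(3),s.fun.round(1))
np.save("pose0.npy",s.x); th=s.x[2]
claw.grip(0.0)
best=None
for k in (0,1):
    rot=(Ro.from_euler('z',th+k*np.pi)*Ro.from_euler('x',np.pi)).as_rotvec()
    P=U([0,-112,150],*s.x)[0]; q=solve_ik(P,rot); print(k,P.round(1),None if q is None else np.round(q,2))
    if q is not None and (best is None or abs(q[5])<abs(best[0][5])): best=(q,P,rot)
q,P,rot=best; np.save("rot.npy",rot); r.reach(P,rot)
g=optics.grab_frame("wrist"); t=optics.grab_frame("top"); pickle.dump((g,t),open("pics/w1.pkl","wb"))
cv2.imwrite("pics/w1.png",g["image"])
print(status.get_t(),status.get_tool_pos(),status.get_force(), proj(g,U([(0,-93,60),(0,-90,68),(-42,-90,68),(42,-90,68),(60,-150,50),(-60,-150,50),(0,-142,55)],*s.x)).round(0).tolist())
E
```

```text
[ 5.47037e+02  4.25600e+01 -3.44000e-01] [-0.1 -1.  -0.4  0.9  0.9 -0.4 -0.3  0.5]
0 [509.3 -62.9 150. ] [-0.27  0.33 -0.32  0.92  0.    1.65]
1 [509.3 -62.9 150. ] [-0.27  0.33 -0.32  0.92  0.   -1.49]
3.4417 [509.32107878 -63.30734995 150.07235003] [-0.29249413 -0.45881206  0.70433256] [[275.0, 239.0], [275.0, 247.0], [336.0, 247.0], [214.0, 247.0], [188.0, 156.0], [363.0, 156.0], [275.0, 169.0]]
```

View pics/w1.png

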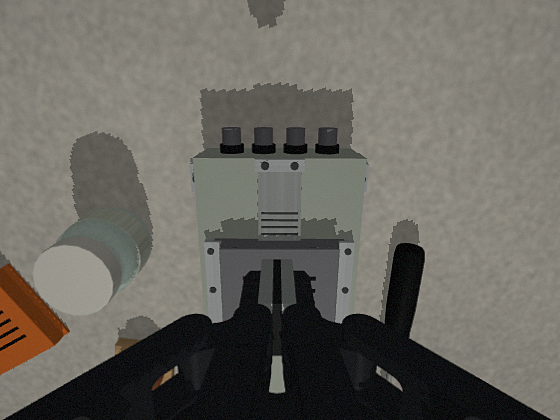

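The wrist view shows the grey cover's end wall at rows 239–248 and the tab end at (280,238). The gland-end corners are at (192,157) and (366,157). Along y this agrees with the fit. In x the unit sits about 2 mm towards -x, so I'll apply that and press.

```bash
python3 - <<'E'
from h import *
from cell import r,status,optics
import pickle
p=np.load("pose0.npy"); p[:2]=U([-2,0,0],*p)[0][:2]; np.save("pose1.npy",p)
at=lambda y,z:U([0,y,z],*p)[0]
f0=np.array(status.get_force())
r.line_to(at(-107,66),speed=80)
for z in (62,60,58,56.5,55,54,53.5,53,52.5,52,51.5):
    r.line_to(at(-107,z),speed=20); r.pause(.1); F=np.array(status.get_force())-f0
    print(z,np.round(status.get_tool_pos()[2],2),F.round(1))
    if abs(F[2])>9: break
t=optics.grab_frame("wrist"); pickle.dump(t,open("pics/w2.pkl","wb")); cv2.imwrite("pics/w2.png",t["image"])
np.save("z.npy",z); print(status.get_t())
E
```

```text
62 62.03 [ 0.6  0.3 -0.3]
60 59.95 [ 0.8 -0.2 -1.2]
58 58.17 [1.  1.4 2.7]
56.5 56.64 [2.1 2.9 2.8]
55 55.08 [2.2 2.  4.3]
54 54.12 [1.4 2.5 4.2]
53.5 53.64 [2.6 3.6 5.2]
53 53.22 [1.7 2.3 5.9]
52.5 52.94 [0.6 3.7 9.6]
7.9417
```

The force reached the stop at tip z of about 53, so the tab is flat. Now I'll slide and push, watching the force.

```bash
python3 - <<'E'
from h import *
from cell import r,status,optics
import pickle
p=np.load("pose1.npy"); at=lambda y,z:U([0,y,z],*p)[0]
c,s=np.cos(p[2]),np.sin(p[2]); ok=True
for y in (-100,-95,-90,-82,-70,-55,-40,-25,-12,-5):
    r.line_to(at(y,52.5 if y<-75 else 53),speed=30); F=np.array(status.get_force())
    print(y,np.round(status.get_tool_pos()[2],2),"unit xyz F",np.round([c*F[0]+s*F[1],-s*F[0]+c*F[1],F[2]],1))
    if np.linalg.norm(F)>30: ok=False; print("STOP"); break
    if y==-82: g=optics.grab_frame("top"); pickle.dump(g,open("pics/t3.pkl","wb"))
if ok:
    r.pause(.2); r.line_to(at(-12,53),speed=40); r.line_to(at(-18,140),speed=120); r.line_to(at(-110,200),speed=200)
    r.pause(.3)
g=optics.grab_frame("top"); pickle.dump(g,open("pics/t4.pkl","wb"))
im=g["image"][190:330,180:380]; a=cv2.resize(im,None,fx=3,fy=3,interpolation=cv2.INTER_CUBIC)
cv2.imwrite("pics/t4.png",a); cv2.imwrite("pics/w4.png",optics.grab_frame("wrist")["image"])
print(status.get_t(),np.round(status.get_force(),1))
E
```

```text
-100 52.92 unit xyz F [ 0.  -3.8 10.2]
-95 52.91 unit xyz F [ 0.2 -4.1 10.4]
-90 52.86 unit xyz F [ 0.5 -5.3 10.1]
-82 52.73 unit xyz F [ 0.1 -4.2  8.1]
-70 52.66 unit xyz F [-0.5 -0.1 -0.9]
-55 53.02 unit xyz F [-0.2 -0.2  0.5]
-40 52.99 unit xyz F [ 0.7 -0.4 -0.2]
-25 52.97 unit xyz F [-0.1  0.2  0.5]
-12 52.98 unit xyz F [-0.9 -0.6  0.4]
-5 52.99 unit xyz F [-0.3 -0.9 -0.1]
15.3917 [ 0.  -1.1  0.1]
```

View pics/t4.png

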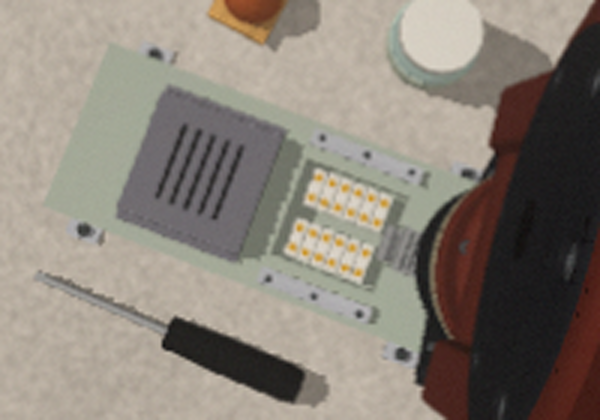

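View pics/w4.png

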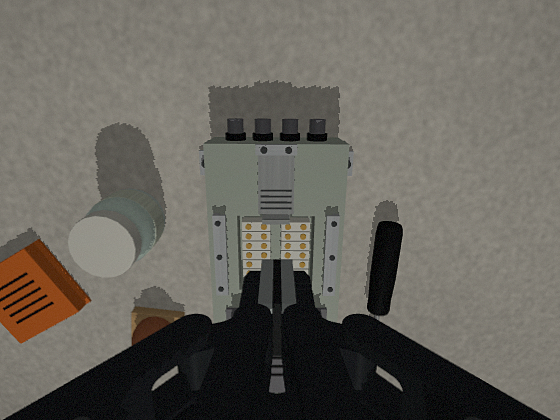

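The top view shows the cover flat on the landing, with its rear edge from (288,133) to (240,260). The compartment is fully open, the tab is clear, and the jar, pad and screwdriver are where they were. The wrist view also shows the tab free. I'll check the rear-edge number and then hand in.

```bash
python3 - <<'E'
from h import *; import pickle
from cell import job,status
f=pickle.load(open("pics/t4.pkl","rb")); p=np.load("pose1.npy")
c,s=np.cos(p[2]),np.sin(p[2]); ys=[]
for u,v in [(288,133),(240,260)]:
    d=ray(f,180+u/3-.33,190+v/3-.33,68)[:2]-p[:2]; ys.append(-s*d[0]+c*d[1])
print(np.round(ys,1),status.get_t())
if min(ys)>-8: job.hand_in(); print("handed in")
E
```

```text
[3.5 3.1] 15.3917
the job is handed in; nothing more can be done
handed in
```

The cover now sits on the bare part of the unit's top with the terminal compartment fully open, and I have handed the job in at about 15.4 s (limit 32 s). No verdict was reported.

- **What I did:** I pressed the snap tab with the shut fingertips until they met the stop (about 9.6 N, tip at z ≈ 53 mm). Keeping it down, I pushed the cover out along its guides, backed off and raised the arm clear.
- **Cover position:** the last top picture puts the rear edge at y ≈ +3 mm in the unit's frame; it needed to be past −13.5 mm. The cover looks flat and square.
- **Tab and other things:** nothing holds the tab any more and it looks sprung up, but I did not measure its angle. The jar, pad and screwdriver look unmoved by eye.
- **Forces:** the highest reading while pushing was about 11 N, and it was about 1 N with the arm clear.
- **Disagreement:** the top and wrist cameras differed by 2 to 3 mm in the unit's x, within about what the calibration allows. I shifted the aim 2 mm, and no check failed.

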